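# Wedge the cutting board tight in its holder

### The arm

A 6-joint arm with a two-finger parallel gripper is mounted at the origin on a cart in front of the work surface, level with it; the furniture and walls round the work are solid. World frame = base frame: x ahead of the robot, y to its left, z up, the work surface at z = 0. Lengths are in mm, angles in rad, forces in N, time in s.
With the tool pointing down it reaches from about 275 to 1000 mm from the base axis. Payload 8.4 kg.
Tool frame: the origin (TCP) lies between the finger pads; the fingertips stand 17 mm ahead of it and the grasp point (between the pads) lies 2 mm behind it (r.tcp_to_tips is the distance from the TCP to the fingertips, in mm); z points along the fingers, y is the line along which they close (so a half turn about z gives the same grasp; the last joint's range is limited). The gripper opens to 85 mm and grips with 20 to 120 N. Pads are 22 mm wide; open, the fingers measure 114 mm over their backs; the gripper's body (76 mm by 85 mm) begins 54 mm behind the grasp point. The pads swing forward as they close: fully open they stand 13 mm farther back than shut.
Start: joints at [-1.311, 0.353, 1.633, -0, 1.155, -0.002], TCP at [161.761, -603.706, 217.181] pointing down, gripper open.
Joint ranges: [-2.63, 2.63], [-0.92, 2.1], [0.06, 2.66], [-1.3, 4.44], [0, 2.69], [-3.02, 3.02]. Speed limits (rad/s): [2.22, 2.22, 2.79, 3.14, 3.14, 3.14].

### API

Orientations are given as [roll, pitch, yaw] about the fixed x, y, z axes, in that order (R = Rz(yaw) Ry(pitch) Rx(roll)).
In Python, from rig import r gives the robot as it stands. The module is installed in compiled form; this text tells all that it offers.
- The arm moves only by the tool apply_moves, never from a script. Its argument "series" is text: rows parted by semicolons, each of 7 numbers parted by spaces: the shift along the tool's x, y, z in cm, then the turn, a rotation vector about the tool's x, y, z in rad, then the gripper's target within -1 to 1 (shut at 1, half-way at 0, fully open at -1). In form: tx ty tz rx ry rz fingers; .... A call has exactly 10 rows; each row shifts and turns the commanded pose from where the row before left it, along the tool's axes as they then stand; what a row does not reach is not made up. A row lasts 1/12 s, in which the tool goes at most 41.7 mm and 7.16 degrees, less where a joint would pass 70% of its speed; a pose out of reach is approached as far as the arm can. A call with a gripper value outside its range is refused whole. The fingers move at their own pace and stop on an object; "squeeze" is the grip in N (left out, the last holds). Time passes only in rows, so rows that do not move let the fingers close, or fill a call up. It gives the time, the measured TCP pose, the force and the opening at its end, in the units of the state.
- r.sense(): the state, without advancing time (a new reading comes with each control period).
- r.grab_frame(name): name is "scene" or "top" or "wrist"; returns the picture (420x560x3 uint8, blue, green, red); there is no depth.
- r.camera_info(name): a dict with "K" (3x3 intrinsics, pixels), "extrinsics" (4x4, takes a point from camera to world coordinates). Camera axes: x right, y down, z forward; pixel columns grow to the right and rows downward; lengths in mm; the calibration is good to about 2 mm. A picture is of the moment at which its call begins: read the wrist's pose just before it. camera_info takes no time and is no camera call; for the wrist camera it gives the pose at the moment of the call.
- r.sign_off(): hands the job in, once; it reports no verdict.
The state is a dict: "clock": time; "qpos": joint angles; "qvel": joint speeds; "joint_efforts": joint torques, N m; "eef_pos": TCP position; "tcp_rot": TCP orientation; "contact_force": force on the tool from outside, world axes, zero at the start; "wrist_torque": the same for the moment, N m; "opening": opening from 0.0 (shut) to 1.0 (fully open).
Only numpy, scipy, OpenCV 4.12 (cv2) and the standard library are available. Lean on these libraries where they do the work, as an engineer would, in place of code of your own. Each camera call takes 0.05 s, during which the arm holds its last target. There are 200 camera calls.

### The job

The wooden cutting board on the counter is loose in its holder. Lay the slim wooden wedge, not the stout one, flat on the counter with its thin end started in the slot between the board's raised lip and the screwed-down fence block, its flat side toward the board, and let go of it; then tap its thick end with the fingers, in at least two separate blows and never violently, until it will go no further and the board is pressed fully home against the rear stop. Leave the stout wedge and the other things on the counter where they are.

Things in the scene. Friction and masses are not known exactly. Their poses are not given: they have to be found in the camera images.
- holder: wooden holder screwed to the counter. Origin on the counter at the middle of the slot, on the near face of the board's lip when the board is loose. Own x: across the slot from fence to board (about away from the robot); y: along the slot, the way the wedge is driven (about to the robot's left); z up. Board 112 x 200 mm (y = -80 to +120); rear rail 36 mm tall at x = 122 to 142 mm.
- slot_mouth (a point): open end of the slot, on the near face of the lip (board loose) at holder y = -70 mm, 20 mm above the counter; axes as the holder. One side of the slot is the lip (18 wide, 35 mm tall, along y at x = 0), the other the fence's face, sloped like the wedge: 17 to 24 mm from the lip at the mouth, narrowing by 12 mm per 100 mm. Its floor is the counter; 125 mm long, both ends open.
- fence: wooden fence block, 125 mm long, 36 mm tall, 50 mm wide, screwed down on the robot's side of the slot. Origin nominally that of the holder; it stands up to 3.5 mm nearer to or farther from the board (along holder x), so the depth at which the wedge gets tight differs by up to 60 mm and has to be felt.
- board (a joint): travel of the board, m: 0 = loose, held off by springy buffers (up to 3 N); 0.006 = home against the rear stop. The wedge pushes it over: 50 mm of wedge travel for 6 mm, from when its tip is 25 to 85 mm inside the mouth. This takes up to 15 N on the thick end; once home, resistance climbs about 2 N per mm. Blows of some 20 N until it gains no more get it home; over 28 N is too violent.
- wedge: the slim wedge, loose, 140 g: hardwood, 180 mm long, 40 mm tall, 14 mm thick at the thin and 36 mm at the thick end. Origin: centre of its underside; own x points to the thin end. The side toward own -y is flat, parallel to x, 12.4 mm from the centre line; the side toward +y slopes (6.8 degrees). It lies so that it can be gripped from above across its thickness (25 mm at mid length).
- wedge_center (a point): centre of the slim wedge, half-way up (20 mm above its underside), mid length; axes as body wedge
- wedge_tip (a point): middle of the slim wedge's thin end face (90 mm ahead of the centre along own x, 5.4 mm toward own -y), half-way up
- wedge_head (a point): middle of the slim wedge's thick end face (90 mm behind the centre, 5.4 mm toward own +y), half-way up: where to tap
- spare_center (a point): centre of the stout wedge, same length and height but 32 mm thick at the thin end and 54 mm at the thick end: it cannot enter the slot; leave it. The two wedges lie one on the right and one on the left of the holder, either way round
- dip_cup: red lidded dip cup, 69 mm wide, 34 mm tall, bystander; origin under its centre
- dip_lid: white lidded dip cup, 69 mm wide, 34 mm tall, bystander; origin under its centre
- shaker: glass shaker with steel cap, 73 mm wide, 119 mm tall, bystander; origin under its centre
- can: drinks can, 66 mm wide, 115 mm tall, bystander; origin under its centre

How it is judged:
By the outcome, as a careful person would: the job done as asked, in the order asked, and still so for the second after the job is handed in, with the robot touching nothing.
It also fails if it takes over 58 s, if anything falls off the work surface, if the arm or the gripper's body presses on something with over 40 N, if the wrist force passes 120 N, or if a joint passes its speed limit or range.

## Working session

There is one attempt and no reset: what is moved stays moved. The work goes in short steps, Python scripts to look and compute and a tool call to move; the robot and the scene stay as the last step left them, time stands still between calls to the robot, and variables do not carry over. Pictures are saved under pics/ and viewed, on a budget of 10 in all, crops included, one or two more only if the job needs it, and the job is handed in when it is done.

Besides the shell and the picture viewer there is one more tool, called after ">>>" in YAML: its name, and indented under it one key for each argument. apply_moves: Moves the arm, as the interface text tells. Its arguments: {"type":"object","properties":{"series":{"type":"string"},"squeeze":{"type":"number"}},"required":["series"]}

```bash
mkdir -p pics; python3 - <<'E'
from rig import r
import cv2,numpy as np
s=r.sense();print(s)
for n in("scene","top"):
    im=r.grab_frame(n);cv2.imwrite(f"pics/{n}0.png",im)
    c=r.camera_info(n);print(n,np.round(c["K"],1).tolist(),np.round(c["extrinsics"],3).tolist())
E
```

```text
{'clock': 0.0, 'qpos': array([-1.31138515e+00,  3.53649934e-01,  1.63415406e+00,  2.15506416e-05,
        1.15518485e+00, -2.41938816e-03]), 'qvel': array([-3.27260375e-04,  2.56036387e-04, -5.61475507e-04,  2.87001760e-03,
       -4.24936436e-05, -4.43964184e-04]), 'joint_efforts': array([-3.28417635e-03, -6.05262208e+01, -3.42069983e+01, -1.30739531e-04,
        9.11899551e-03, -1.98966501e-05]), 'eef_pos': array([ 161.64687851, -603.21406416,  216.45204751]), 'tcp_rot': array([-3.14019651e+00, -2.30817363e-05,  2.61821837e-01]), 'contact_force': array([-0.36315113,  0.1106185 ,  0.08706303]), 'wrist_torque': array([ 0.0073053 ,  0.0254607 , -0.04516649]), 'opening': 1.001034308703722}
scene [[445.7, 0.0, 269.0], [0.0, 445.7, 216.9], [0.0, 0.0, 1.0]] [[-0.79, -0.44, 0.426, -145.965], [-0.613, 0.565, -0.552, 850.022], [0.002, -0.698, -0.716, 1152.759], [0.0, 0.0, 0.0, 1.0]]
top [[416.4, 0.0, 280.3], [0.0, 416.4, 210.1], [0.0, 0.0, 1.0]] [[0.4, -0.89, 0.217, 261.81], [-0.917, -0.39, 0.088, -116.927], [0.006, -0.234, -0.972, 1226.157], [0.0, 0.0, 0.0, 1.0]]
```

View pics/top0.png

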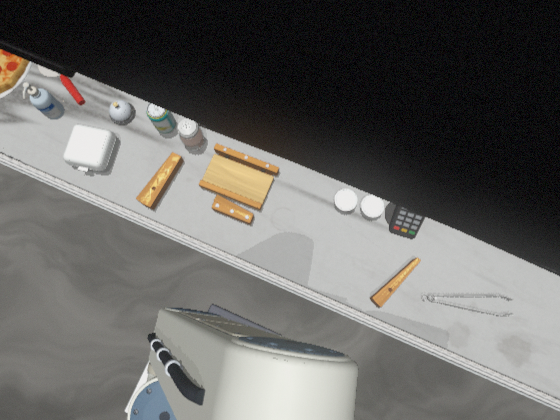

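View pics/scene0.png

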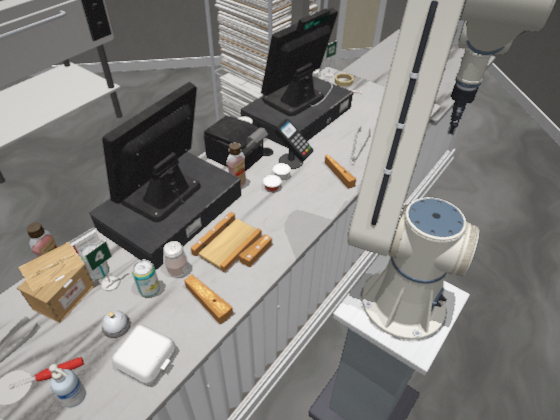

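The top view shows the wedges at about (397,282), on the right and slimmer, and (160,180), on the left and stouter. The board is at (237,183), the fence at (233,208), the cups at (346,200) and (372,207), and the can and shaker at (160,118) and (190,134). The scene view agrees with this. Next I'll measure with colour masks.

```bash
cat > h.py <<'E'
import cv2,numpy as np
from rig import r
def ray(n,px,z,c=None):
    c=c or r.camera_info(n);K=np.array(c["K"]);T=np.array(c["extrinsics"])
    px=np.atleast_2d(np.asarray(px,float))
    d=np.c_[(px-[K[0,2],K[1,2]])/[K[0,0],K[1,1]],np.ones(len(px))]@T[:3,:3].T
    o=T[:3,3];return (o+d*((z-o[2])/d[:,2])[:,None])[:,:2]
def blobs(im,amin,lo=(8,110,60),hi=(28,255,255)):
    m=cv2.inRange(cv2.cvtColor(im,cv2.COLOR_BGR2HSV),lo,hi)
    m=cv2.morphologyEx(m,cv2.MORPH_CLOSE,np.ones((3,3)))
    return m,[c for c in cv2.findContours(m,0,2)[0] if cv2.contourArea(c)>amin]
E
python3 - <<'E'
from h import *
im=cv2.imread("pics/top0.png")
m,cs=blobs(im,60)
for c in cs:
    p=ray("top",c[:,0],40).astype(np.float32)
    (a,b),(w,h),t=cv2.minAreaRect(p)
    x,y,_,_=cv2.boundingRect(c)
    print(x,y,cv2.contourArea(c),"ctr",round(a),round(b),"size",round(w),round(h),"ang",round(t),"\n",np.round(cv2.boxPoints(((a,b),(w,h),t))).tolist(), np.round(p[::max(1,len(p)//14)]).tolist())
big=cv2.resize(im[110:320,120:450],None,fx=2.4,fy=2.4,interpolation=cv2.INTER_CUBIC)
cv2.imwrite("pics/topcrop.png",big)
E
```

```text
372 258 480.0 ctr 472 -393 size 32 175 ang 67 
 [[386.0, -373.0], [546.0, -442.0], [559.0, -413.0], [399.0, -343.0]] [[553.0, -421.0], [548.0, -417.0], [512.0, -399.0], [481.0, -383.0], [446.0, -366.0], [411.0, -349.0], [398.0, -345.0], [397.0, -378.0], [422.0, -387.0], [447.0, -396.0], [472.0, -404.0], [493.0, -412.0], [519.0, -421.0], [544.0, -430.0], [551.0, -431.0]]
199 180 853.0 ctr 487 146 size 70 196 ang 1 
 [[450.0, 244.0], [454.0, 47.0], [524.0, 49.0], [519.0, 245.0]] [[516.0, 244.0], [501.0, 216.0], [487.0, 180.0], [452.0, 154.0], [455.0, 110.0], [455.0, 65.0], [483.0, 75.0], [490.0, 120.0], [504.0, 140.0], [504.0, 94.0], [507.0, 50.0], [521.0, 79.0], [521.0, 124.0], [518.0, 169.0], [519.0, 222.0]]
136 153 744.0 ctr 471 356 size 50 179 ang 81 
 [[379.0, 345.0], [555.0, 317.0], [563.0, 366.0], [387.0, 395.0]] [[558.0, 361.0], [511.0, 371.0], [471.0, 377.0], [418.0, 390.0], [391.0, 391.0], [382.0, 357.0], [395.0, 344.0], [416.0, 342.0], [436.0, 342.0], [461.0, 339.0], [481.0, 339.0], [507.0, 335.0], [531.0, 334.0], [553.0, 332.0], [557.0, 355.0]]
214 144 478.0 ctr 626 151 size 33 206 ang 1 
 [[608.0, 253.0], [612.0, 47.0], [645.0, 48.0], [640.0, 254.0]] [[637.0, 252.0], [617.0, 243.0], [615.0, 215.0], [612.0, 183.0], [611.0, 137.0], [616.0, 102.0], [613.0, 78.0], [629.0, 49.0], [643.0, 65.0], [630.0, 86.0], [641.0, 107.0], [642.0, 137.0], [635.0, 161.0], [638.0, 186.0], [640.0, 213.0], [637.0, 229.0]]
0 49 704.5 ctr 611 950 size 155 88 ang 32 
 [[522.0, 946.0], [570.0, 872.0], [700.0, 955.0], [653.0, 1029.0]] [[653.0, 1029.0], [528.0, 942.0], [535.0, 935.0], [545.0, 931.0], [551.0, 924.0], [576.0, 921.0], [594.0, 922.0], [615.0, 920.0], [628.0, 924.0], [644.0, 923.0], [655.0, 926.0], [653.0, 939.0], [655.0, 952.0], [653.0, 966.0], [655.0, 978.0], [646.0, 991.0], [641.0, 1003.0], [656.0, 1023.0]]
```

View pics/topcrop.png

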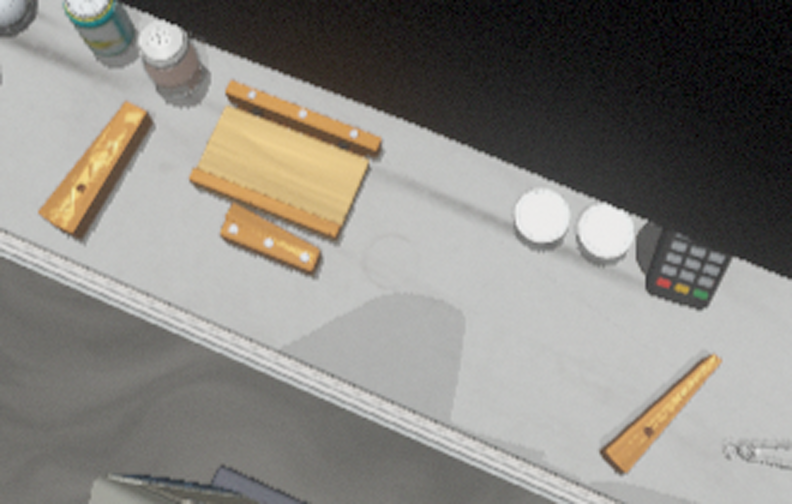

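The slim wedge is the one on the right. Its centre is about (471,-391), its yaw about -0.34 and its flat side faces world -y. The holder origin is near (502,127) with a yaw of about +1°. I'll write a small planner for tool-frame rows and fly over the wedge.

```bash
cat >> h.py <<'E'
from scipy.spatial.transform import Rotation as R
def plan(p,yaw,n,p0=None,yaw0=None):
    "rows (cm, rad) in tool axes from the measured pose to p, yaw, tool down"
    s=r.sense();p0=s["eef_pos"] if p0 is None else p0
    yaw0=s["tcp_rot"][2] if yaw0 is None else yaw0
    d=(np.array(p)-p0)/n;w=(yaw-yaw0)/n
    for i in range(n):
        v=R.from_euler("xyz",[np.pi,0,yaw0+w*i]).inv().apply(d)/10
        print("%.2f %.2f %.2f 0 0 %.3f"%(*v,-w),end="; ")
    print()
E
python3 - <<'E'
from h import *
print(r.tcp_to_tips)
plan([471,-391,200],-0.34,16)
E
```

```text
17.0
2.21 -0.78 0.10 0 0 0.038; 2.18 -0.86 0.10 0 0 0.038; 2.15 -0.95 0.10 0 0 0.038; 2.11 -1.03 0.10 0 0 0.038; 2.07 -1.10 0.10 0 0 0.038; 2.03 -1.18 0.10 0 0 0.038; 1.98 -1.26 0.10 0 0 0.038; 1.93 -1.33 0.10 0 0 0.038; 1.88 -1.40 0.10 0 0 0.038; 1.83 -1.47 0.10 0 0 0.038; 1.77 -1.54 0.10 0 0 0.038; 1.71 -1.60 0.10 0 0 0.038; 1.65 -1.67 0.10 0 0 0.038; 1.59 -1.73 0.10 0 0 0.038; 1.52 -1.79 0.10 0 0 0.038; 1.45 -1.84 0.10 0 0 0.038;
```

>>> apply_moves:
  series: "2.2 -0.8 0.1 0 0 0.038 -1; 2.2 -0.9 0.1 0 0 0.038 -1; 2.15 -0.95 0.1 0 0 0.038 -1; 2.1 -1.0 0.1 0 0 0.038 -1; 2.1 -1.1 0.1 0 0 0.038 -1; 2.0 -1.2 0.1 0 0 0.038 -1; 2.0 -1.25 0.1 0 0 0.038 -1; 1.9 -1.35 0.1 0 0 0.038 -1; 1.9 -1.4 0.1 0 0 0.038 -1; 1.8 -1.5 0.1 0 0 0.038 -1"

```text
clock: 0.93
eef_pos: [355.9, -469.5, 206.8]
tcp_rot: [-3.141, 0.0, -0.12]
contact_force: [0.8, -0.0, 0.2]
opening: 1.0
```

>>> apply_moves:
  series: "1.75 -1.55 0.1 0 0 0.038 -1; 1.7 -1.6 0.1 0 0 0.038 -1; 1.65 -1.65 0.1 0 0 0.038 -1; 1.6 -1.7 0.1 0 0 0.038 -1; 1.5 -1.8 0.1 0 0 0.038 -1; 1.45 -1.8 0.1 0 0 0.038 -1; 0 0 0 0 0 0 -1; 0 0 0 0 0 0 -1; 0 0 0 0 0 0 -1; 0 0 0 0 0 0 -1"

```text
clock: 1.77
eef_pos: [470.2, -392.4, 201.1]
tcp_rot: [3.141, 0.001, -0.346]
contact_force: [0.4, -0.4, -0.5]
opening: 1.0
```

```bash
python3 - <<'E'
from h import *
s=r.sense();print(s["eef_pos"],s["tcp_rot"],s["clock"],s["contact_force"])
c=r.camera_info("wrist");im=r.grab_frame("wrist");cv2.imwrite("pics/w1.png",im)
print(np.round(c["K"],1).tolist(),np.round(c["extrinsics"],2).tolist())
m,cs=blobs(im,1500)
for q in cs:
    e=cv2.approxPolyDP(q,4,True)[:,0]
    print(cv2.contourArea(q)); print(np.c_[e,ray("wrist",e,40,c).round(1)].tolist())
E
```

```text
[ 470.24437605 -392.39200475  201.06566683] [ 3.14148714e+00  5.19195635e-04 -3.46302015e-01] 1.7667 [ 0.42344012 -0.38214137 -0.51932091]
[[335.6, 0.0, 281.4], [0.0, 335.6, 209.9], [0.0, 0.0, 1.0]] [[-0.34, -0.89, -0.29, 544.49], [-0.94, 0.32, 0.1, -419.81], [0.0, 0.31, -0.95, 357.27], [0.0, 0.0, 0.0, 1.0]]
4146.0
[[281.0, 85.0, 557.1, -424.1], [262.0, 262.0, 400.4, -346.3], [291.0, 265.0, 386.8, -373.7], [294.0, 85.0, 553.2, -434.9]]
```

View pics/w1.png

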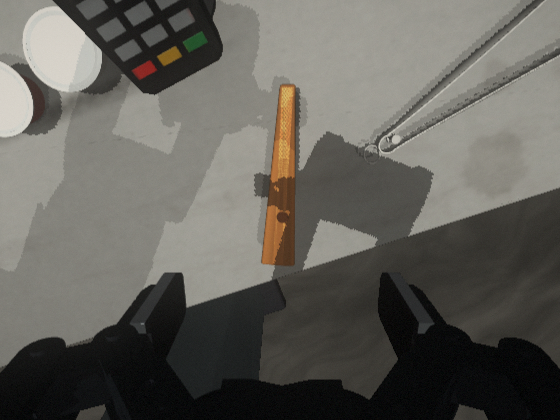

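The wrist view shows the slim wedge at corners (281,85), (294,85), (291,265) and (262,262). That puts its centre at about (474,-395) with a yaw of -0.349, and the lengths match those given. I'll descend and grip.

>>> apply_moves:
  series: "0.23 0.12 3.5 0 0 0 -1; 0 0 3.6 0 0 0 -1; 0 0 3.6 0 0 0 -1; 0 0 3.0 0 0 0 -1; 0 0 2.5 0 0 0 -1; 0 0 1.5 0 0 0 -1; 0 0 0 0 0 0 -1; 0 0 0 0 0 0 -1; 0 0 0 0 0 0 1; 0 0 0 0 0 0 1"
  squeeze: 40

```text
clock: 2.65
eef_pos: [473.5, -394.9, 25.9]
tcp_rot: [3.141, -0.002, -0.346]
contact_force: [-0.2, 0.4, 0.0]
opening: 0.747
```

>>> apply_moves:
  series: "0 0 0 0 0 0 1; 0 0 0 0 0 0 1; 0 0 0 0 0 0 1; 0 0 0 0 0 0 1; 0 0 0 0 0 0 1; 0 0 0 0 0 0 1; 0 0 0 0 0 0 1; 0 0 0 0 0 0 1; 0 0 0 0 0 0 1; 0 0 0 0 0 0 1"

```text
clock: 3.48
eef_pos: [473.2, -394.2, 25.1]
tcp_rot: [3.141, -0.001, -0.346]
contact_force: [-2.6, 1.6, 6.2]
opening: 0.255
```

>>> apply_moves:
  series: "0 0 -0.5 0 0 0 1; 0 0 -1 0 0 0 1; 0 0 -1.5 0 0 0 1; 0 0 -2 0 0 0 1; -0.5 0 -2 0 0 0 1; -0.8 0 -2 0 0 0 1; -0.8 0 -2 0 0 0 1; -0.8 0 -1.5 0 0 0 1; -0.5 0 0 0 0 0 1; 0 0 0 0 0 0 1"

```text
clock: 4.32
eef_pos: [440.5, -382.4, 150.4]
tcp_rot: [3.141, -0.002, -0.346]
contact_force: [0.1, 0.4, -0.2]
opening: -0.0
```

```bash
python3 - <<'E'
from h import *
s=r.sense();print(s["eef_pos"],s["tcp_rot"],s["clock"],s["contact_force"],s["opening"])
plan([482,-75,150],1.59,20)
E
```

```text
[ 440.50949238 -382.37871237  150.41051416] [ 3.14086310e+00 -1.68377340e-03 -3.46346575e-01] 4.3167 [ 0.06784767  0.44147849 -0.2396128 ] -0.00035777662653811666
-0.33 -1.52 0.00 0 0 -0.097; -0.18 -1.54 0.00 0 0 -0.097; -0.03 -1.55 0.00 0 0 -0.097; 0.12 -1.55 0.00 0 0 -0.097; 0.27 -1.53 0.00 0 0 -0.097; 0.42 -1.49 0.00 0 0 -0.097; 0.56 -1.45 0.00 0 0 -0.097; 0.70 -1.39 0.00 0 0 -0.097; 0.83 -1.31 0.00 0 0 -0.097; 0.95 -1.23 0.00 0 0 -0.097; 1.06 -1.13 0.00 0 0 -0.097; 1.17 -1.02 0.00 0 0 -0.097; 1.26 -0.90 0.00 0 0 -0.097; 1.34 -0.78 0.00 0 0 -0.097; 1.41 -0.64 0.00 0 0 -0.097; 1.47 -0.50 0.00 0 0 -0.097; 1.51 -0.36 0.00 0 0 -0.097; 1.54 -0.21 0.00 0 0 -0.097; 1.55 -0.06 0.00 0 0 -0.097; 1.55 0.09 0.00 0 0 -0.097;
```

The wedge slipped out, so the fingers are now shut on nothing. I'll look again.

>>> apply_moves:
  series: "0 0 -1.5 0 0 0 -1; 0 0 -1.5 0 0 0 -1; 0 0 -1.5 0 0 0 -1; 0 0 -0.5 0 0 0 -1; 0 0 0 0 0 0 -1; 0 0 0 0 0 0 -1; 0 0 0 0 0 0 -1; 0 0 0 0 0 0 -1; 0 0 0 0 0 0 -1; 0 0 0 0 0 0 -1"

```text
clock: 5.15
eef_pos: [440.6, -382.2, 198.6]
tcp_rot: [-3.141, 0.001, -0.346]
contact_force: [0.4, 0.5, -0.0]
opening: 1.001
```

```bash
python3 - <<'E'
from h import *
s=r.sense();print(s["eef_pos"],s["tcp_rot"],s["clock"],s["opening"])
c=r.camera_info("wrist");im=r.grab_frame("wrist");cv2.imwrite("pics/w2.png",im)
m,cs=blobs(im,1000)
for q in cs:
    e=cv2.approxPolyDP(q,4,True)[:,0]
    print(cv2.contourArea(q)); print(np.c_[e,ray("wrist",e,40,c).round(1)].tolist())
E
```

```text
[ 440.63396632 -382.17098877  198.60214706] [-3.14127358e+00  7.96202361e-04 -3.46212167e-01] 5.15 1.0011683916845109
4625.5
[[278.0, 46.0, 557.5, -421.9], [259.0, 236.0, 400.1, -344.1], [292.0, 238.0, 386.7, -374.8], [291.0, 47.0, 553.0, -432.0]]
```

View pics/w2.png

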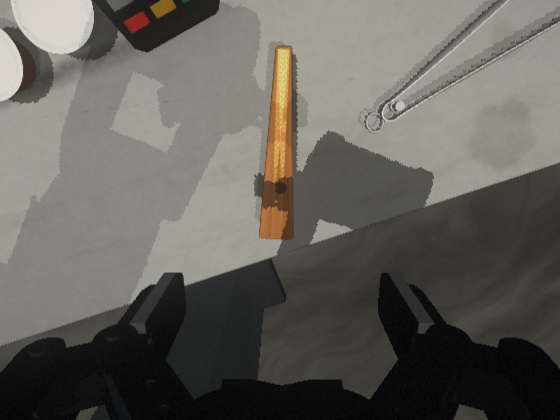

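The wedge has hardly moved, with its centre at about (474,-393), so the pads slid up off it. I'll regrip lower and harder, and lift slowly.

>>> apply_moves:
  series: "0.8 0 2 0 0 0 -1; 0.8 0 3 0 0 0 -1; 0.8 -0.1 3 0 0 0 -1; 0.8 0 3 0 0 0 -1; 0 0 3 0 0 0 -1; 0 0 2.5 0 0 0 -1; 0 0 1.5 0 0 0 -1; 0 0 0 0 0 0 -1; 0 0 0 0 0 0 -1; 0 0 0 0 0 0 1"
  squeeze: 90

```text
clock: 6.03
eef_pos: [471.9, -392.8, 20.2]
tcp_rot: [3.141, -0.001, -0.346]
contact_force: [-0.1, 0.4, 0.9]
opening: 0.887
```

>>> apply_moves:
  series: "0 0 0 0 0 0 1; 0 0 0 0 0 0 1; 0 0 0 0 0 0 1; 0 0 0 0 0 0 1; 0 0 0 0 0 0 1; 0 0 0 0 0 0 1; 0 0 0 0 0 0 1; 0 0 0 0 0 0 1; 0 0 0 0 0 0 1; 0 0 0 0 0 0 1"

```text
clock: 6.87
eef_pos: [471.8, -392.7, 20.5]
tcp_rot: [3.141, -0.001, -0.347]
contact_force: [-1.4, 1.5, 9.0]
opening: 0.254
```

>>> apply_moves:
  series: "0 0 -0.1 0 0 0 1; 0 0 -0.2 0 0 0 1; 0 0 -0.2 0 0 0 1; 0 0 -0.2 0 0 0 1; 0 0 -0.2 0 0 0 1; 0 0 -0.2 0 0 0 1; 0 0 -0.2 0 0 0 1; 0 0 -0.2 0 0 0 1; 0 0 0 0 0 0 1; 0 0 0 0 0 0 1"

```text
clock: 7.7
eef_pos: [471.3, -392.3, 34.3]
tcp_rot: [3.142, -0.0, -0.346]
contact_force: [-0.3, 0.3, -1.5]
opening: 0.253
```

Held: the wrist reads -1.5 N, which is the wedge's weight. I'll lift it and transit.

>>> apply_moves:
  series: "0 0 -0.5 0 0 0 1; 0 0 -1 0 0 0 1; -0.2 0 -1.3 0 0 0 1; -0.5 0 -1.5 0 0 0 1; -0.6 0 -1.5 0 0 0 1; -0.6 0 -1.5 0 0 0 1; -0.6 0 -1.5 0 0 0 1; -0.5 0 -1.5 0 0 0 1; -0.3 0 -1 0 0 0 1; 0 0 -0.3 0 0 0 1"

```text
clock: 8.53
eef_pos: [440.6, -381.7, 153.0]
tcp_rot: [3.14, -0.003, -0.346]
contact_force: [0.1, 0.0, -1.8]
opening: 0.254
```

>>> apply_moves:
  series: "-0.3 -1.2 0 0 0 -0.097 1; -0.2 -1.5 0 0 0 -0.097 1; 0 -1.5 0 0 0 -0.097 1; 0.1 -1.6 0 0 0 -0.097 1; 0.3 -1.5 0 0 0 -0.097 1; 0.4 -1.5 0 0 0 -0.097 1; 0.6 -1.45 0 0 0 -0.097 1; 0.7 -1.4 0 0 0 -0.097 1; 0.8 -1.3 0 0 0 -0.097 1; 0.95 -1.2 0 0 0 -0.097 1"

```text
clock: 9.37
eef_pos: [460.2, -230.3, 150.1]
tcp_rot: [-3.141, 0.0, 0.629]
contact_force: [-0.2, -0.4, -1.8]
opening: 0.257
```

>>> apply_moves:
  series: "1.05 -1.1 0 0 0 -0.097 1; 1.15 -1.0 0 0 0 -0.097 1; 1.25 -0.9 0 0 0 -0.097 1; 1.35 -0.8 0 0 0 -0.097 1; 1.4 -0.65 0 0 0 -0.097 1; 1.45 -0.5 0 0 0 -0.097 1; 1.5 -0.4 0 0 0 -0.097 1; 1.5 -0.2 0 0 0 -0.097 1; 1.3 -0.1 0 0 0 -0.097 1; 0.8 0 0 0 0 -0.095 1"

```text
clock: 10.2
eef_pos: [477.7, -86.9, 150.1]
tcp_rot: [-3.142, -0.0, 1.597]
contact_force: [-0.3, -0.3, -2.3]
opening: 0.254
```

```bash
python3 - <<'E'
from h import *
s=r.sense();print(s["eef_pos"],s["tcp_rot"],s["clock"],s["opening"],s["contact_force"])
c=r.camera_info("wrist");im=r.grab_frame("wrist");cv2.imwrite("pics/w3.png",im)
print(np.round(c["extrinsics"],2).tolist())
m,cs=blobs(im,400)
for q in cs:
    e=cv2.approxPolyDP(q,4,True)[:,0]
    print(cv2.contourArea(q)); print(np.c_[e,ray("wrist",e,36,c).round(1)].tolist())
E
```

```text
[477.70349831 -86.93141763 150.14600578] [-3.14151436e+00 -3.37987848e-04  1.59718959e+00] 10.2 0.25441748339053255 [-0.26575521 -0.31533024 -2.31988762]
[[1.0, 0.03, 0.01, 475.38], [0.03, -0.95, -0.31, -8.48], [-0.0, 0.31, -0.95, 306.44], [0.0, 0.0, 0.0, 1.0]]
14565.0
[[302.0, 66.0, 490.0, 16.8], [276.0, 67.0, 470.7, 15.6], [271.0, 73.0, 467.0, 11.3], [257.0, 240.0, 457.1, -124.2], [259.0, 305.0, 459.3, -189.8], [248.0, 377.0, 448.7, -274.3], [279.0, 384.0, 480.2, -282.4], [308.0, 379.0, 509.4, -275.2], [307.0, 71.0, 493.9, 13.4]]
682.0
[[500.0, 0.0, 627.4, 63.4], [496.0, 24.0, 627.9, 48.3], [521.0, 24.0, 645.9, 48.8], [528.0, 0.0, 647.1, 63.9]]
3545.5
[[325.0, 22.0, 505.1, 46.3], [335.0, 18.0, 512.1, 49.0], [336.0, 23.0, 513.0, 45.9], [329.0, 25.0, 508.1, 44.5], [463.0, 24.0, 604.2, 47.7], [475.0, 19.0, 612.2, 51.1], [477.0, 0.0, 611.2, 62.9], [325.0, 0.0, 504.2, 60.1]]
```

View pics/w3.png

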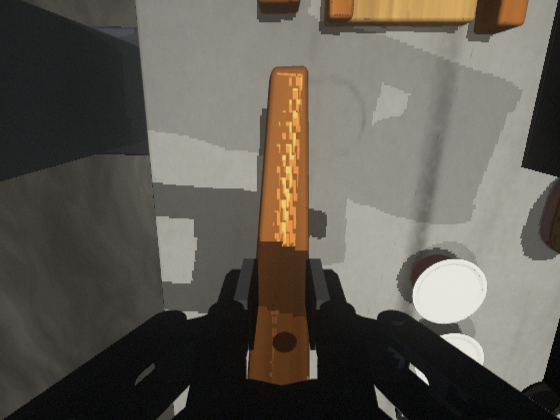

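The wedge is in the grip, with its tip at rows 66–73 and its flat side along column 307. The lip corner is at (325,22) and the fence at the top edge near column 298. I'll move forward and measure the slot.

>>> apply_moves:
  series: "0.5 0 0 0 0 0 1; 1 0 0 0 0 0 1; 1 0 0 0 0 0 1; 1 0 0 0 0 0 1; 1 0 0 0 0 0 1; 0.7 0 0 0 0 0 1; 0 0 0 0 0 0 1; 0 0 0 0 0 0 1; 0 0 0 0 0 0 1; 0 0 0 0 0 0 1"

```text
clock: 11.08
eef_pos: [476.5, -36.5, 150.2]
tcp_rot: [3.142, 0.0, 1.592]
contact_force: [-0.1, -0.1, -0.9]
opening: 0.259
```

```bash
python3 - <<'E'
from h import *
s=r.sense();print(s["eef_pos"],s["tcp_rot"],s["clock"],s["opening"],s["contact_force"])
c=r.camera_info("wrist");im=r.grab_frame("wrist");cv2.imwrite("pics/w4.png",im)
m,cs=blobs(im,300)
for q in cs:
    e=cv2.approxPolyDP(q,2,True)[:,0]
    print(cv2.contourArea(q)); print(np.c_[e,ray("wrist",e,36,c).round(1)].tolist())
    x,y,w,h=cv2.boundingRect(q)
for row in range(4,64,6):
    print(row,"".join("%d"%(v>0) for v in m[row,225:345]))
w=s["eef_pos"][2]-20.5+40
b=max(cs,key=cv2.contourArea)
msk=np.zeros_like(m);cv2.drawContours(msk,[b],-1,255,-1)
rows=np.arange(85,230,5);R_=[msk[v].nonzero()[0].max()+1 for v in rows];L_=[msk[v].nonzero()[0].min() for v in rows]
for n,e in(("flat",R_),("slope",L_)):
    p=ray("wrist",np.c_[e,rows],w,c);k=np.polyfit(p[:,1],p[:,0],1);print(n,k[0],np.polyval(k,[p[0,1],s["eef_pos"][1]]))
print("tip",ray("wrist",[[289,b[:,0,1].min()]],w,c))
cv2.imwrite("pics/w4c.png",cv2.resize(im[:240,140:420],None,fx=2.5,fy=2.5))
E
```

```text
[476.52610681 -36.47231647 150.20522064] [3.14151990e+00 1.18752351e-04 1.59150379e+00] 11.0833 0.2589809807144099 [-0.13268372 -0.09728861 -0.94940152]
17428.0
[[324.0, 0.0, 503.2, 110.3], [321.0, 74.0, 503.8, 61.9], [323.0, 92.0, 506.1, 49.2], [457.0, 91.0, 607.8, 52.1], [463.0, 89.0, 612.1, 53.6], [463.0, 84.0, 611.4, 57.1], [466.0, 84.0, 613.7, 57.2], [468.0, 89.0, 615.9, 53.7], [471.0, 69.0, 615.4, 67.7], [483.0, 66.0, 623.9, 70.0], [486.0, 69.0, 626.6, 68.0], [485.0, 84.0, 628.0, 57.5], [481.0, 89.0, 625.7, 53.9], [484.0, 97.0, 629.2, 48.2], [503.0, 97.0, 643.7, 48.5], [508.0, 94.0, 647.0, 50.8], [526.0, 0.0, 645.4, 113.3], [497.0, 0.0, 624.9, 112.9], [495.0, 12.0, 625.2, 105.4], [488.0, 10.0, 619.9, 106.6], [487.0, 2.0, 618.2, 111.5], [491.0, 0.0, 620.7, 112.8]]
17763.5
[[256.0, 0.0, 455.3, 109.3], [258.0, 75.0, 456.7, 60.2], [269.0, 81.0, 464.9, 56.2], [256.0, 255.0, 454.8, -88.1], [259.0, 308.0, 457.5, -142.6], [254.0, 348.0, 452.6, -188.2], [249.0, 352.0, 447.7, -193.0], [248.0, 377.0, 446.4, -223.9], [284.0, 384.0, 483.0, -232.0], [308.0, 378.0, 507.1, -223.8], [308.0, 335
[... 877 characters left out ...]
1111111111111111111000000000000000000001111111111111111111111
40 000000000000000000000000000000001111111111111111111111111111111111111111111110000000000000000000011111111111111111111111
46 000000000000000000000000000000000111111111111111111111111111111111111111111110000000000000000000011111111111111111111111
52 000000000000000000000000000000000111111111100000000000001111111111111111111100000000000000000000011111111111111111111111
58 000000000000000000000000000000000111111111000000000000000111111111111111111000000000000000000000011111111111111111111111
flat -0.050909890142669306 [484.55492533 488.86026805]
slope 0.07062101710696181 [469.83992457 463.88977561]
tip [[476.58806008  76.32265429]]
```

View pics/w4c.png

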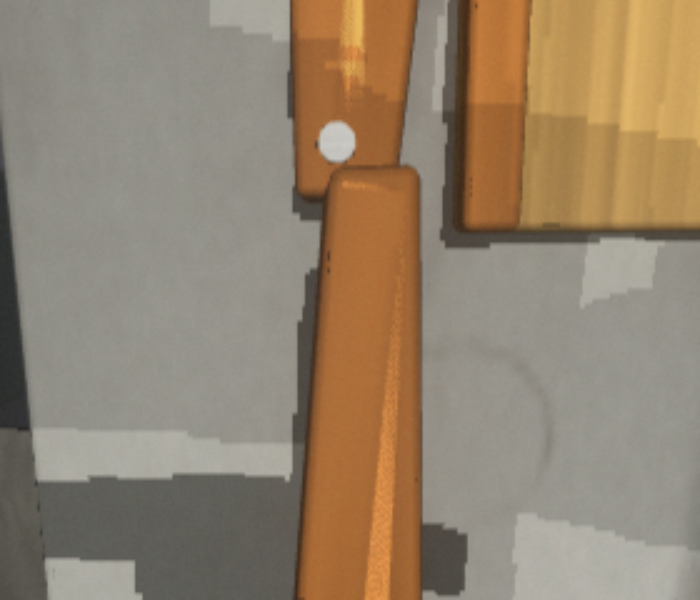

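The slot gap at the mouth is about 19.6 mm, with the lip face at x≈505.4 and the fence face at x≈487 near y=72. The wedge's flat side is 12.4 mm off the TCP and turned about 0.03 rad from the lip. I'll turn it, shift it and lower it just outside the mouth.

```bash
python3 - <<'E'
from h import *
plan([493.5,-45,25],1.562,10)
E
```

```text
-0.09 0.17 1.25 0 0 0.003; -0.09 0.17 1.25 0 0 0.003; -0.09 0.17 1.25 0 0 0.003; -0.09 0.17 1.25 0 0 0.003; -0.09 0.17 1.25 0 0 0.003; -0.09 0.17 1.25 0 0 0.003; -0.09 0.17 1.25 0 0 0.003; -0.08 0.17 1.25 0 0 0.003; -0.08 0.17 1.25 0 0 0.003; -0.08 0.17 1.25 0 0 0.003;
```

>>> apply_moves:
  series: "-0.2 0.2 0.8 0 0 0.005 1; -0.2 0.3 1.5 0 0 0.005 1; -0.2 0.3 2 0 0 0.005 1; -0.2 0.3 2 0 0 0.005 1; -0.1 0.3 2 0 0 0.005 1; 0 0.3 2 0 0 0.005 1; 0 0 1.4 0 0 0 1; 0 0 0.8 0 0 0 1; 0 0 0 0 0 0 1; 0 0 0 0 0 0 1"

```text
clock: 11.97
eef_pos: [493.4, -45.3, 24.9]
tcp_rot: [-3.141, -0.0, 1.561]
contact_force: [0.5, -0.5, -2.1]
opening: 0.253
```

```bash
python3 - <<'E'
from h import *
s=r.sense();print(s["eef_pos"],s["tcp_rot"],s["clock"],s["opening"],s["contact_force"])
c=r.camera_info("wrist");im=r.grab_frame("wrist");cv2.imwrite("pics/w5c.png",cv2.resize(im[:240,140:420],None,fx=2.5,fy=2.5))
m,cs=blobs(im,300)
w=s["eef_pos"][2]-20.5+40;rows=np.arange(85,230,5)
E_=[]
for v in rows:
    x=289
    R_=x+np.argmax(m[v,x:]==0);L_=x-np.argmax(m[v,x::-1]==0)+1;E_.append((L_,R_))
E_=np.array(E_)
for n,e in(("flat",E_[:,1]),("slope",E_[:,0])):
    p=ray("wrist",np.c_[e,rows],w,c);k=np.polyfit(p[:,1],p[:,0],1);print(n,k,np.polyval(k,[s["eef_pos"][1],s["eef_pos"][1]+91]))
for v in range(2,70,6):
    ed=np.flatnonzero(np.diff((m[v,200:420]>0).astype(int)))+201
    print(v,ed,ray("wrist",np.c_[ed,ed*0+v],36,c).round(1).tolist())
E
```

```text
[493.35420715 -45.26387466  24.92435216] [-3.14069125e+00 -6.92757822e-05  1.56141824e+00] 11.9667 0.25325655760367255 [ 0.51152893 -0.52677996 -2.08417059]
flat [-1.53944076e-02  5.04661139e+02] [505.35794945 503.95705836]
slope [9.79912697e-02 4.85420700e+02] [480.98523503 489.90244058]
2 [205 225 264 268 269 315] [[465.2, 69.2], [472.8, 69.2], [487.6, 69.0], [489.1, 69.0], [489.5, 69.0], [506.9, 68.8]]
8 [264 315] [[487.5, 67.0], [506.9, 66.9]]
14 [264 315] [[487.5, 65.0], [507.0, 64.8]]
20 [263 315] [[487.0, 63.0], [507.0, 62.8]]
26 [263 315] [[487.0, 60.9], [507.1, 60.7]]
32 [244 250 257 315] [[479.5, 58.9], [481.9, 58.9], [484.6, 58.9], [507.1, 58.7]]
38 [315] [[507.1, 56.6]]
44 [315] [[507.2, 54.4]]
50 [315] [[507.2, 52.3]]
56 [317] [[508.1, 50.1]]
62 [] []
68 [274 307] [[491.0, 45.9], [504.2, 45.8]]
```

View pics/w5c.png

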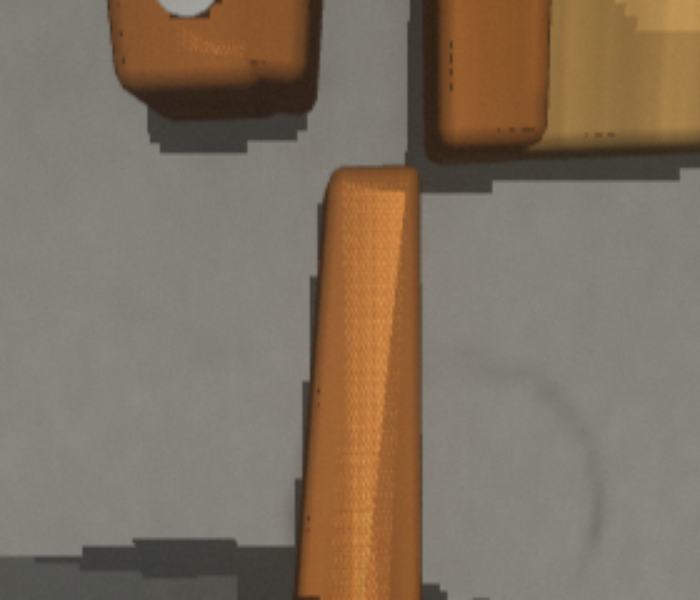

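The wedge tip is 12 mm outside the mouth and lined up: its flat side is at x≈504, the lip face at ≈507 and the fence face at ≈487. I'll insert it 25 mm, lower it and release.

>>> apply_moves:
  series: "0.4 0.08 0 0 0 0 1; 0.6 0 0.1 0 0 0 1; 0.6 0 0 0 0 0 1; 0.6 0 0 0 0 0 1; 0.6 0 0 0 0 0 1; 0.6 0 0 0 0 0 1; 0.3 0 0 0 0 0 1; 0 0 0.1 0 0 0 1; 0 0 0.1 0 0 0 1; 0 0 0 0 0 0 1"

```text
clock: 12.85
eef_pos: [494.6, -8.1, 22.0]
tcp_rot: [-3.141, 0.0, 1.562]
contact_force: [-0.1, -0.5, -2.0]
opening: 0.254
```

```bash
python3 - <<'E'
from h import *
s=r.sense();print(s["eef_pos"],s["tcp_rot"],s["clock"],s["opening"],s["contact_force"],s["wrist_torque"])
c=r.camera_info("wrist");im=r.grab_frame("wrist");cv2.imwrite("pics/w6c.png",cv2.resize(im[:240,140:420],None,fx=2.5,fy=2.5))
E
```

```text
[494.5549123   -8.11579251  21.95712763] [-3.14125296e+00  3.55801663e-05  1.56196817e+00] 12.85 0.2542688547647748 [-0.12719764 -0.45941215 -1.97161171] [-0.00028089  0.00315696  0.03744557]
```

View pics/w6c.png

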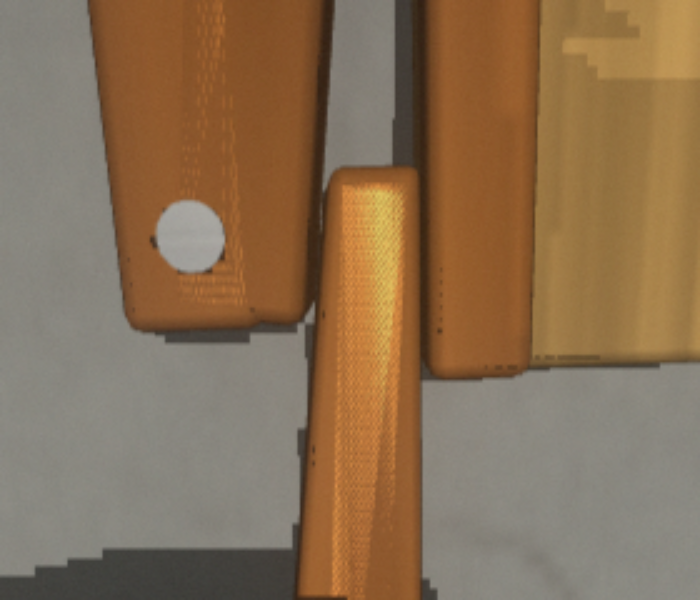

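The tip sits centred in the slot, about 25 mm in. Now I'll lower it the last millimetre or so, release it and retreat up and back.

>>> apply_moves:
  series: "0 0 0.08 0 0 0 1; 0 0 0.07 0 0 0 1; 0 0 0 0 0 0 1; 0 0 0 0 0 0 1; 0 0 0 0 0 0 -1; 0 0 0 0 0 0 -1; 0 0 0 0 0 0 -1; 0 0 0 0 0 0 -1; 0 0 0 0 0 0 -1; 0 0 0 0 0 0 -1"

```text
clock: 13.73
eef_pos: [494.8, -8.1, 20.7]
tcp_rot: [3.141, -0.0, 1.562]
contact_force: [-0.0, -0.1, -0.2]
opening: 1.003
```

>>> apply_moves:
  series: "0 0 0 0 0 0 -1; 0 0 0 0 0 0 -1; 0 0 -1 0 0 0 -1; 0 0 -2 0 0 0 -1; 0 0 -2 0 0 0 -1; 0 0 -2 0 0 0 -1; 0 0 -1 0 0 0 -1; -1.5 0 0 0 0 0 -1; -2 0 0 0 0 0 1; -2 0 0 0 0 0 1"

```text
clock: 14.57
eef_pos: [494.3, -63.4, 101.3]
tcp_rot: [3.141, 0.0, 1.563]
contact_force: [-0.1, -0.7, -0.1]
opening: 0.744
```

>>> apply_moves:
  series: "-2 0 0 0 0 0 1; -2 0 0 0 0 0 1; -2 0 0 0 0 0 1; -2 0 0 0 0 0 1; -0.5 0 0 0 0 0 1; 0 0 0 0 0 0 1; 0 0 0 0 0 0 1; 0 0 0 0 0 0 1; 0 0 0 0 0 0 1; 0 0 0 0 0 0 1"

```text
clock: 15.4
eef_pos: [493.4, -147.3, 100.7]
tcp_rot: [-3.141, -0.0, 1.563]
contact_force: [-0.8, 0.5, -0.1]
opening: 0.0
```

```bash
python3 - <<'E'
from h import *
s=r.sense();print(s["eef_pos"],s["tcp_rot"],s["clock"],s["opening"],s["contact_force"])
c=r.camera_info("wrist");im=r.grab_frame("wrist");cv2.imwrite("pics/w7.png",im)
m,cs=blobs(im,500)
for q in cs:
    e=cv2.approxPolyDP(q,4,True)[:,0]
    print(cv2.contourArea(q)); print(np.c_[e,ray("wrist",e,40,c).round(1)].tolist())
E
```

```text
[ 493.43756084 -147.26396399  100.69640362] [-3.14143866e+00 -1.35925285e-04  1.56283674e+00] 15.4 8.448779491086355e-05 [-0.80634877  0.49894578 -0.05738849]
7018.0
[[257.0, 0.0, 480.4, -14.3], [247.0, 142.0, 471.7, -93.4], [297.0, 146.0, 503.6, -96.2], [300.0, 0.0, 504.7, -14.5]]
```

View pics/w7.png

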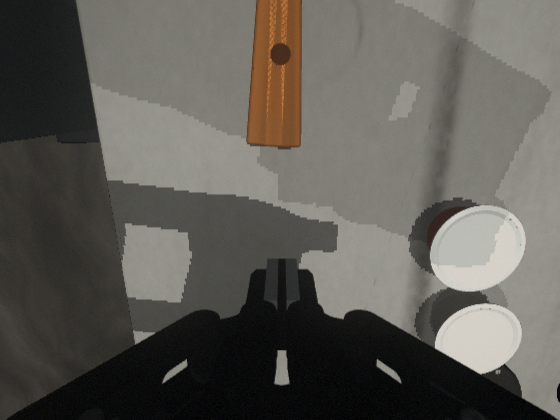

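The wedge lies free, with its head face at y≈-97 and mid x≈489. I'll lower the shut fingers behind it and start tapping gently.

>>> apply_moves:
  series: "0 -0.3 1.5 0 0 0 1; 0 0 2 0 0 0 1; 0 0 2 0 0 0 1; 0 0 1.4 0 0 0 1; 0 0 0.7 0 0 0 1; 0.8 0 0 0 0 0 1; 1.2 0 0 0 0 0 1; 0.8 0 0 0 0 0 1; 0.3 0 0 0 0 0 1; 0 0 0 0 0 0 1"

```text
clock: 16.28
eef_pos: [491.2, -115.9, 25.5]
tcp_rot: [3.14, 0.0, 1.563]
contact_force: [0.5, -0.3, -0.6]
opening: -0.001
```

>>> apply_moves:
  series: "0.3 0 0 0 0 0 1; 0.3 0 0 0 0 0 1; 0.3 0 0 0 0 0 1; 0.3 0 0 0 0 0 1; 0.3 0 0 0 0 0 1; 0.3 0 0 0 0 0 1; 0.3 0 0 0 0 0 1; 0.2 0 0 0 0 0 1; 0 0 0 0 0 0 1; 0 0 0 0 0 0 1"

```text
clock: 17.12
eef_pos: [490.9, -93.8, 24.7]
tcp_rot: [-3.142, -0.0, 1.562]
contact_force: [0.0, -0.3, 0.7]
opening: 0.004
```

>>> apply_moves:
  series: "-0.4 0 0 0 0 0 1; -0.4 0 0 0 0 0 1; 0.4 0 0 0 0 0 1; 0.4 0 0 0 0 0 1; 0.2 0 0 0 0 0 1; 0.2 0 0 0 0 0 1; 0.2 0 0 0 0 0 1; 0.2 0 0 0 0 0 1; 0.2 0 0 0 0 0 1; 0 0 0 0 0 0 1"

```text
clock: 17.95
eef_pos: [491.2, -83.8, 24.8]
tcp_rot: [3.141, 0.0, 1.562]
contact_force: [1.4, -1.2, 0.2]
opening: 0.002
```

>>> apply_moves:
  series: "0.2 0 0 0 0 0 1; 0.2 0 0 0 0 0 1; 0.2 0 0 0 0 0 1; 0.2 0 0 0 0 0 1; 0 0 0 0 0 0 1; 0 0 0 0 0 0 1; 0 0 0 0 0 0 1; 0 0 0 0 0 0 1; 0 0 0 0 0 0 1; 0 0 0 0 0 0 1"

```text
clock: 18.78
eef_pos: [491.1, -76.0, 24.7]
tcp_rot: [3.141, -0.0, 1.562]
contact_force: [1.0, -1.6, 0.9]
opening: -0.001
```

>>> apply_moves:
  series: "-0.4 0 0 0 0 0 1; -0.4 0 0 0 0 0 1; 0.4 0 0 0 0 0 1; 0.4 0 0 0 0 0 1; 0.2 0 0 0 0 0 1; 0.2 0 0 0 0 0 1; 0.2 0 0 0 0 0 1; 0.2 0 0 0 0 0 1; 0.2 0 0 0 0 0 1; 0 0 0 0 0 0 1"

```text
clock: 19.62
eef_pos: [491.6, -65.9, 24.9]
tcp_rot: [3.141, 0.0, 1.562]
contact_force: [1.4, -3.1, 1.3]
opening: -0.002
```

>>> apply_moves:
  series: "-0.4 0 0 0 0 0 1; -0.4 0 0 0 0 0 1; 0.4 0 0 0 0 0 1; 0.4 0 0 0 0 0 1; 0.2 0 0 0 0 0 1; 0.2 0 0 0 0 0 1; 0.2 0 0 0 0 0 1; 0.2 0 0 0 0 0 1; 0.2 0 0 0 0 0 1; 0 0 0 0 0 0 1"

```text
clock: 20.45
eef_pos: [492.2, -56.1, 25.0]
tcp_rot: [3.14, 0.001, 1.562]
contact_force: [1.1, -4.5, 0.9]
opening: 0.001
```

>>> apply_moves:
  series: "-0.4 0 0 0 0 0 1; -0.4 0 0 0 0 0 1; 0.4 0 0 0 0 0 1; 0.4 0 0 0 0 0 1; 0.2 0 0 0 0 0 1; 0.2 0 0 0 0 0 1; 0.2 0 0 0 0 0 1; 0.2 0 0 0 0 0 1; 0.2 0 0 0 0 0 1; 0 0 0 0 0 0 1"

```text
clock: 21.28
eef_pos: [491.7, -45.8, 24.8]
tcp_rot: [3.141, 0.0, 1.562]
contact_force: [0.9, -3.9, 0.9]
opening: 0.001
```

>>> apply_moves:
  series: "-0.4 0 0 0 0 0 1; -0.4 0 0 0 0 0 1; 0.4 0 0 0 0 0 1; 0.4 0 0 0 0 0 1; 0.2 0 0 0 0 0 1; 0.2 0 0 0 0 0 1; 0.2 0 0 0 0 0 1; 0.2 0 0 0 0 0 1; 0 0 0 0 0 0 1; 0 0 0 0 0 0 1"

```text
clock: 22.12
eef_pos: [491.7, -37.9, 24.8]
tcp_rot: [3.141, 0.0, 1.562]
contact_force: [1.6, -3.0, 0.8]
opening: -0.003
```

>>> apply_moves:
  series: "-0.4 0 0 0 0 0 1; -0.4 0 0 0 0 0 1; 0.4 0 0 0 0 0 1; 0.4 0 0 0 0 0 1; 0.2 0 0 0 0 0 1; 0.2 0 0 0 0 0 1; 0.2 0 0 0 0 0 1; 0 0 0 0 0 0 1; 0 0 0 0 0 0 1; 0 0 0 0 0 0 1"

```text
clock: 22.95
eef_pos: [491.7, -32.0, 24.8]
tcp_rot: [3.141, 0.0, 1.562]
contact_force: [0.6, -3.5, 0.2]
opening: -0.001
```

>>> apply_moves:
  series: "-0.4 0 0 0 0 0 1; -0.4 0 0 0 0 0 1; 0.4 0 0 0 0 0 1; 0.4 0 0 0 0 0 1; 0.2 0 0 0 0 0 1; 0.2 0 0 0 0 0 1; 0 0 0 0 0 0 1; 0 0 0 0 0 0 1; 0 0 0 0 0 0 1; 0 0 0 0 0 0 1"

```text
clock: 23.78
eef_pos: [491.6, -28.0, 24.7]
tcp_rot: [3.141, -0.0, 1.562]
contact_force: [0.4, -2.7, 1.7]
opening: -0.0
```

>>> apply_moves:
  series: "-0.4 0 0 0 0 0 1; -0.4 0 0 0 0 0 1; 0.4 0 0 0 0 0 1; 0.4 0 0 0 0 0 1; 0.2 0 0 0 0 0 1; 0.2 0 0 0 0 0 1; 0 0 0 0 0 0 1; 0 0 0 0 0 0 1; 0 0 0 0 0 0 1; 0 0 0 0 0 0 1"

```text
clock: 24.62
eef_pos: [491.7, -24.2, 24.8]
tcp_rot: [3.141, 0.001, 1.562]
contact_force: [-0.5, -5.8, 1.8]
opening: 0.0
```

>>> apply_moves:
  series: "-0.4 0 0 0 0 0 1; -0.4 0 0 0 0 0 1; 0.4 0 0 0 0 0 1; 0.4 0 0 0 0 0 1; 0.2 0 0 0 0 0 1; 0.2 0 0 0 0 0 1; 0 0 0 0 0 0 1; 0 0 0 0 0 0 1; 0 0 0 0 0 0 1; 0 0 0 0 0 0 1"

```text
clock: 25.45
eef_pos: [491.7, -21.1, 24.9]
tcp_rot: [3.141, 0.002, 1.563]
contact_force: [-0.9, -12.8, 2.9]
opening: -0.001
```

>>> apply_moves:
  series: "-0.4 0 0 0 0 0 1; -0.4 0 0 0 0 0 1; 0.4 0 0 0 0 0 1; 0.4 0 0 0 0 0 1; 0.1 0 0 0 0 0 1; 0.1 0 0 0 0 0 1; 0 0 0 0 0 0 1; 0 0 0 0 0 0 1; 0 0 0 0 0 0 1; 0 0 0 0 0 0 1"

```text
clock: 26.28
eef_pos: [491.6, -19.6, 24.9]
tcp_rot: [3.142, 0.003, 1.563]
contact_force: [-0.8, -18.5, 4.2]
opening: -0.002
```

>>> apply_moves:
  series: "-0.4 0 0 0 0 0 1; -0.4 0 0 0 0 0 1; 0.4 0 0 0 0 0 1; 0.3 0 0 0 0 0 1; 0.1 0 0 0 0 0 1; 0.1 0 0 0 0 0 1; 0 0 0 0 0 0 1; 0 0 0 0 0 0 1; 0 0 0 0 0 0 1; 0 0 0 0 0 0 1"

```text
clock: 27.12
eef_pos: [492.1, -17.0, 25.6]
tcp_rot: [3.141, 0.001, 1.563]
contact_force: [-3.0, -6.4, 14.8]
opening: -0.002
```

The y force dropped while z rose, which is odd. I'll back off and look.

>>> apply_moves:
  series: "-0.3 0 0 0 0 0 1; -1 0 0 0 0 0 1; -1.5 0 0 0 0 0 1; -1.5 0 -1 0 0 0 1; -1 0 -2 0 0 0 1; 0 0 -2 0 0 0 1; 0 0 -2 0 0 0 1; 0 0 -1 0 0 0 1; 0 0 0 0 0 0 1; 0 0 0 0 0 0 1"

```text
clock: 27.95
eef_pos: [491.3, -69.8, 104.6]
tcp_rot: [3.141, 0.0, 1.562]
contact_force: [-0.5, -0.9, -0.2]
opening: -0.003
```

```bash
python3 - <<'E'
from h import *
s=r.sense();print(s["eef_pos"],s["tcp_rot"],s["clock"],s["opening"],s["contact_force"])
c=r.camera_info("wrist");im=r.grab_frame("wrist");cv2.imwrite("pics/w8.png",im)
m,cs=blobs(im,500)
for q in cs:
    e=cv2.approxPolyDP(q,3,True)[:,0]
    print(cv2.contourArea(q)); print(np.c_[e,ray("wrist",e,38,c).round(1)].tolist())
E
```

```text
[491.27334667 -69.7849956  104.58262387] [3.14085294e+00 4.02143340e-05 1.56217276e+00] 27.95 -0.0025115229838995994 [-0.49322903 -0.88704709 -0.24771186]
962.5
[[512.0, 0.0, 626.0, 63.4], [509.0, 29.0, 627.3, 48.3], [537.0, 29.0, 644.0, 48.2], [545.0, 0.0, 645.2, 63.3]]
12450.0
[[221.0, 3.0, 457.0, 63.3], [225.0, 14.0, 459.0, 57.6], [272.0, 12.0, 486.6, 58.4], [265.0, 131.0, 480.9, -9.6], [315.0, 134.0, 513.4, -11.8], [319.0, 29.0, 514.4, 49.3], [342.0, 29.0, 528.1, 49.2], [345.0, 33.0, 529.9, 47.0], [474.0, 30.0, 606.6, 48.0], [490.0, 25.0, 615.6, 50.6], [495.0, 0.0, 616.2, 63.5]]
```

View pics/w8.png

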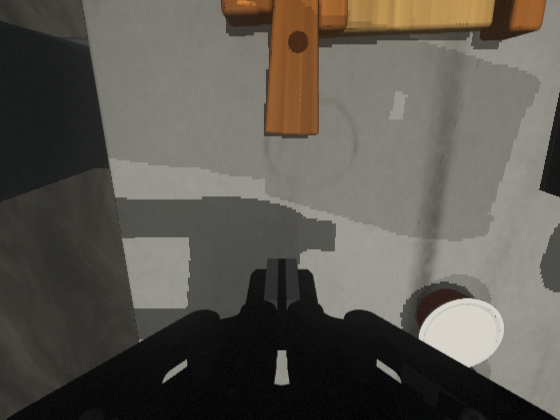

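The wedge is in, its flat side now at x≈513 against about 507 before, so the board has moved about 6 mm. The head face is at rows 131–134, mid x≈497, y≈-11. My taps were 5 mm off-centre, so I'll re-centre and tap again to feel it.

>>> apply_moves:
  series: "0 0.25 1.5 0 0 0 1; 0 0.25 2 0 0 0 1; 0 0 2 0 0 0 1; 0 0 1.8 0 0 0 1; 0 0 1 0 0 0 1; 1 0 0 0 0 0 1; 1.2 0 0 0 0 0 1; 1 0 0 0 0 0 1; 0.5 0 0 0 0 0 1; 0 0 0 0 0 0 1"

```text
clock: 28.83
eef_pos: [497.1, -31.6, 22.5]
tcp_rot: [3.14, -0.0, 1.564]
contact_force: [1.4, -0.0, -0.1]
opening: -0.001
```

>>> apply_moves:
  series: "0.2 0 0 0 0 0 1; 0.2 0 0 0 0 0 1; 0.2 0 0 0 0 0 1; 0.2 0 0 0 0 0 1; 0.1 0 0 0 0 0 1; 0.1 0 0 0 0 0 1; 0.1 0 0 0 0 0 1; 0 0 0 0 0 0 1; 0 0 0 0 0 0 1; 0 0 0 0 0 0 1"

```text
clock: 29.67
eef_pos: [496.6, -22.4, 21.7]
tcp_rot: [-3.142, 0.0, 1.562]
contact_force: [-0.8, -4.9, 1.0]
opening: -0.001
```

>>> apply_moves:
  series: "0.1 0 0 0 0 0 1; 0.1 0 0 0 0 0 1; 0 0 0 0 0 0 1; 0 0 0 0 0 0 1; 0 0 0 0 0 0 1; 0 0 0 0 0 0 1; 0 0 0 0 0 0 1; 0 0 0 0 0 0 1; 0 0 0 0 0 0 1; 0 0 0 0 0 0 1"

```text
clock: 30.5
eef_pos: [496.6, -22.0, 21.7]
tcp_rot: [3.142, 0.002, 1.563]
contact_force: [-0.5, -18.3, 0.8]
opening: -0.001
```

>>> apply_moves:
  series: "-0.4 0 0 0 0 0 1; -0.4 0 0 0 0 0 1; 0.3 0 0 0 0 0 1; 0.3 0 0 0 0 0 1; 0.1 0 0 0 0 0 1; 0.1 0 0 0 0 0 1; 0.04 0 0 0 0 0 1; 0 0 0 0 0 0 1; 0 0 0 0 0 0 1; 0 0 0 0 0 0 1"

```text
clock: 31.33
eef_pos: [496.7, -21.7, 21.8]
tcp_rot: [3.141, 0.003, 1.564]
contact_force: [-0.6, -21.4, 1.2]
opening: 0.004
```

At 21.4 N it gained only 0.3 mm. One more blow slightly stronger, then I'll retreat and check the board's shift in the top camera.

>>> apply_moves:
  series: "-0.4 0 0 0 0 0 1; -0.4 0 0 0 0 0 1; 0.3 0 0 0 0 0 1; 0.3 0 0 0 0 0 1; 0.1 0 0 0 0 0 1; 0.1 0 0 0 0 0 1; 0.02 0 0 0 0 0 1; 0 0 0 0 0 0 1; 0 0 0 0 0 0 1; 0 0 0 0 0 0 1"

```text
clock: 32.17
eef_pos: [496.6, -21.4, 21.8]
tcp_rot: [3.142, 0.003, 1.564]
contact_force: [0.2, -22.0, 2.1]
opening: -0.0
```

>>> apply_moves:
  series: "-0.5 0 0 0 0 0 1; -1 0 0 0 0 0 1; -2 0 0 0 0 0 1; -2 0 -1 0 0 0 1; -2 0 -2 0 0 0 1; -2 0 -3 0 0 0 1; -2 0 -3 0 0 0 1; -2 0 -3 0 0 0 1; -2 0 -2 0 0 0 1; -2 0 0 0 0 0 1"

```text
clock: 33.0
eef_pos: [497.5, -196.2, 166.3]
tcp_rot: [3.135, 0.002, 1.562]
contact_force: [1.2, -0.3, -0.5]
opening: -0.002
```

```bash
python3 - <<'E'
from h import *
s=r.sense();print(s["eef_pos"],s["clock"],s["contact_force"])
a=cv2.imread("pics/top0.png");b=r.grab_frame("top");cv2.imwrite("pics/top9.png",b)
A,B=[cv2.cvtColor(i,cv2.COLOR_BGR2GRAY).astype(np.float32) for i in(a,b)]
T=np.array(r.camera_info("top")["extrinsics"])
def sh(n,x0,x1,y0,y1,z=30):
    p,q=A[y0:y1,x0:x1],B[y0:y1,x0:x1]
    w=np.eye(2,3,dtype=np.float32)
    cc,w=cv2.findTransformECC(p,q,w,cv2.MOTION_TRANSLATION,(3,200,1e-6),None,3)
    d=w[:,2];c0=np.array([(x0+x1)/2,(y0+y1)/2])
    print(n,"cc %.3f"%cc,"px",d.round(2),"mm",(ray("top",c0+d,z)-ray("top",c0,z)).round(1))
sh("board",212,262,168,198);sh("rail",225,272,144,160);sh("fence",214,240,200,216)
sh("spare",130,190,145,215);sh("cups",330,388,185,222);sh("shaker",178,205,118,150);sh("can",146,176,98,134)
cv2.imwrite("pics/top9c.png",cv2.resize(np.hstack([a[120:240,120:290],b[120:240,120:290]]),None,fx=2.3,fy=2.3,interpolation=cv2.INTER_CUBIC))
E
```

```text
[ 497.52487007 -196.22870235  166.31228118] 33.0 [ 1.23576634 -0.28772155 -0.51686167]
board cc 0.864 px [-37.38  -5.71] mm [[-28.9 110.5]]
rail cc 0.964 px [0.73 0.04] mm [[ 0.8 -2.1]]
fence cc 0.597 px [-0.42  0.19] mm [[-1.   0.9]]
spare cc 1.000 px [-0.01  0.02] mm [[-0.1  0. ]]
cups cc 0.599 px [-17.21  -7.82] mm [[ 1.9 55.7]]
shaker cc 0.999 px [-0.01 -0.02] mm [[0.  0.1]]
can cc 1.000 px [-0.03 -0.01] mm [[-0.   0.1]]
```

View pics/top9c.png

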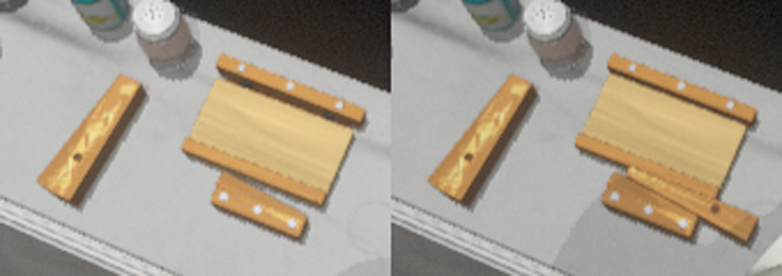

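The right-hand crop shows the wedge seated between the lip and the fence and the board nearer the rear rail. ECC is confounded by the arm's shadow and image occlusion, so I'll measure the board's lip/top edge by colour profile instead.

```bash
python3 - <<'E'
from h import *
a=cv2.imread("pics/top0.png");b=cv2.imread("pics/top9.png")
c=r.camera_info("top");K=np.array(c["K"]);Ti=np.linalg.inv(np.array(c["extrinsics"]))
xs=np.arange(490,665,0.5);ys=np.arange(140,235,2.)
G=np.array([[x-0.02*(y-128),y,35,1] for y in ys for x in xs])@Ti.T
px=G[:,:3]@K.T;px=(px[:,:2]/px[:,2:]).astype(np.float32).reshape(len(ys),len(xs),2)
P=[]
for n,i in(("before",a),("after",b)):
    v=cv2.remap(i,px[...,0],px[...,1],cv2.INTER_LINEAR).astype(float)
    rt=np.median(v[...,1]/(v[...,2]+1),0)  # green/red: lip orange low, board yellow high
    P.append(rt);print(n,[f"{x:.0f}:{q:.2f}" for x,q in zip(xs[::8],rt[::8])])
for lo,hi,t in((510,540,None),(598,640,None)):
    k=(xs>=lo)&(xs<=hi)
    best=min(np.arange(-3,12,.25),key=lambda d:np.mean((np.interp(xs[k]+d,xs,P[1])-P[0][k])**2))
    print(lo,hi,"shift mm",best)
E
```

```text
before ['490:0.98', '494:0.96', '498:0.92', '502:0.82', '506:0.74', '510:0.76', '514:0.76', '518:0.76', '522:0.81', '526:0.87', '530:0.87', '534:0.87', '538:0.86', '542:0.87', '546:0.87', '550:0.87', '554:0.87', '558:0.87', '562:0.87', '566:0.87', '570:0.87', '574:0.87', '578:0.87', '582:0.88', '586:0.88', '590:0.88', '594:0.87', '598:0.88', '602:0.87', '606:0.87', '610:0.86', '614:0.80', '618:0.74', '622:0.75', '626:0.73', '630:0.75', '634:0.75', '638:0.75', '642:0.76', '646:0.88', '650:0.99', '654:0.99', '658:0.99', '662:0.99']
after ['490:0.97', '494:0.97', '498:0.98', '502:0.98', '506:0.88', '510:0.76', '514:0.74', '518:0.74', '522:0.74', '526:0.76', '530:0.83', '534:0.86', '538:0.86', '542:0.86', '546:0.86', '550:0.86', '554:0.86', '558:0.86', '562:0.87', '566:0.86', '570:0.86', '574:0.86', '578:0.86', '582:0.86', '586:0.87', '590:0.87', '594:0.87', '598:0.87', '602:0.87', '606:0.86', '610:0.86', '614:0.86', '618:0.84', '622:0.78', '626:0.73', '630:0.74', '634:0.74', '638:0.74', '642:0.75', '646:0.87', '650:0.99', '654:0.99', '658:1.00', '662:0.99']
510 540 shift mm 7.25
598 640 shift mm 5.0
```

```bash
python3 -c "
from rig import r
print(r.sense()['contact_force'],r.sense()['clock']);print(r.sign_off())"
```

```text
[-0.05547818 -1.36063823 -0.48113888] 33.05
the job is handed in; nothing more can be done
None
```

I handed the job in at 33 s. The slim wedge is driven into the slot with its flat side toward the board, and the board has moved about 6 mm, which matches home.

**What I did:** The first grip on the wedge slid off, so I gripped it again lower and harder. I turned it, started its thin end about 25 mm into the mouth, lowered it to the counter and let go. I then tapped the thick end in many separate blows.

**Last checks:**
- **Wedge:** the last three blows ended at 18.3, 21.4 and 22.0 N and gained only 0.3 mm each, so it would go no further. Force is only reported at the end of a call, so I did not see the peak of each blow.
- **Board:** in the top camera before and after, the edge colours moved by about 6 mm. A profile fit gave 7.25 mm at the front edge and 5.0 mm at the rear.
- **Spare wedge, shaker and can:** all unmoved, to within 0.1 mm in the top view.

**Checks that failed or disagreed:**
- **Image matching:** it failed for the board and cups because the arm or its shadow got in the way. I judged the cups by eye in the wrist views, and they looked untouched.
- **One odd blow:** the y force fell to 6.4 N while an upward force of 14.8 N appeared, with the taps about 5 mm off the middle of the head. I backed off, looked and re-centred, and the blows after that were normal.

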